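# Slide the battery box into its charging dock and switch it on

### The arm

A 7-joint arm with a two-finger parallel gripper is mounted at the origin on the work surface. World frame = base frame: x ahead of the robot, y to its left, z up, the work surface at z = 0. Lengths are in m, angles in rad, forces in N, time in s.
With the tool pointing down it reaches from about 0.4 to 0.85 m from the base axis. Payload 4.5 kg.
Tool frame: the origin (TCP) lies on the front face of the gripper's body, between the roots of the fingers; the fingertips stand 64 mm ahead of it and the grasp point (between the pads) lies 45 mm ahead of it; z points along the fingers, y is the direction in which the jaws open and shut (so a half turn about z gives the same grasp; the last joint's range is limited). The gripper opens to 88 mm and grips with 3 to 60 N. Pads are 18 mm wide; open, the fingers measure 123 mm over their backs; the gripper's body (75 mm by 187 mm) begins 45 mm behind the grasp point.
Start: joints at [-1.183, 0.689, -0.195, 1.565, 0.157, 0.902, -0.215], TCP at [0.217, 0.586, 0.303] pointing down, gripper open.
Joint ranges: [-3.01, 3.01], [-0.46, 2.08], [-1.47, 1.51], [0.13, 2.56], [-1, 4.14], [0.04, 2.09], [-2.66, 2.66]. Speed limits (rad/s): [2.57, 2.57, 3.14, 3.14, 3.14, 3.14, 3.14].

### API

Orientations are given as a unit quaternion [w, x, y, z].
In Python, from bench import readout, grab_frame, get_calibration, bot gives the robot as it stands.
- The arm moves only by the tool jog_arm, never from a script. Its argument "targets" is text: rows parted by semicolons, each of 7 numbers parted by spaces: the finger opening in mm, from 0 to 88.1, then the shift along the tool's x, y, z in units of 40 mm (1.0 is 40 mm), then the turn, a rotation vector about the tool's x, y, z in units of 8 degrees (1.0 is 8 degrees). A call has 1 to 20 rows; each row is the pose to reach, as a shift and turn from the pose measured when the call began, along the tool's axes at that moment; what a row does not reach only later rows make up. A row lasts 1/10 s, in which the tool goes at most 50 mm and 8.59 degrees, less where a joint would pass 70% of its speed; a pose out of reach is approached as far as the arm can. A call with a gripper value outside its range is refused whole. The fingers move at their own pace and stop on an object; "squeeze" is the grip in N (left out, the last holds). Time passes only in rows, so rows that repeat a pose let the fingers close. It gives the time, the measured TCP pose, the force and the opening at its end, in the units of the state.
- readout.sense(): the state, without advancing time (a new reading comes with each control period).
- grab_frame(name): name is "scene" or "top" or "wrist"; returns the picture (400x640x3 uint8, red, green, blue); there is no depth.
- get_calibration(name): a dict with "fx", "fy", "cx", "cy" (pixels), "dist" ([k1, k2, p1, p2, k3] as OpenCV has them; the pictures are not rectified), "position" and "rotation" of the camera in the world. Camera axes: x right, y down, z forward; pixel columns grow to the right and rows downward; lengths in m; the calibration is good to about 2 mm. A picture is of the moment at which its call begins: read the wrist's pose just before it. get_calibration takes no time and is no camera call; for the wrist camera it gives the pose at the moment of the call.
- bot.close_job(): hands the job in, once; it reports no verdict.
The state is a dict: "clock": time; "joints": joint angles; "dq": joint speeds; "joint_efforts": joint torques, N m; "position": TCP position; "ee_rot": TCP orientation; "wrist_force": force on the tool from outside, world axes, zero at the start; "wrist_torque": the same for the moment, N m; "grip_width": opening from 0.0 (shut) to 1.0 (fully open).
Only numpy, scipy, OpenCV 4.12 (cv2) and the standard library are available. Lean on these libraries where they do the work, as an engineer would, in place of code of your own. Each camera call takes 0.05 s, during which the arm holds its last target. There are 200 camera calls.

### The job

Push the tall, heavy battery box along the bench, low down near its base so that it slides and does not tip, straight into its charging dock until it stands fully home against the back stop between the two guides. Then push the dock's switch lever all the way over, away from the side the box came in from, and move clear. Do not lift or tip the box, do not touch its carry handle, and leave the jar, the beaker and the slide box where they are.

Things in the scene. Friction and masses are not known exactly. Their poses are not given: they have to be found in the camera images.
- battery: Loose, upright grey battery box, 80 mm deep (its x), 140 mm wide (its y), 180 mm tall, about 2 kg, on the bare bench (friction about 0.6). Origin: centre of its underside. Its +x face looks roughly towards the dock; its flat -x face is the one to push. Pushed higher than about 55 mm above the bench it may tip; sliding it takes 8 to 17 N.
- carry_handle: Black carry handle fixed on top of the battery box: a bar 12 mm thick and 84 mm long along the box's y, its centre line 30 mm above the lid, with a short leg at each end. Origin: middle of the lid, between the legs, 180 mm above the bench. Not to be touched.
- dock: Charging dock fixed to the bench. Origin: on the bench at the middle of the stop face; +x is the way the box slides in. Stop: grey housing 60 mm high, from x = 0 to +70 mm, its face (plane x = 0) from y = -125 to +90 mm. No floor plate: the box slides on the bench. Fully home, the box's origin is at x = -40 mm, y within 8 mm of 0, axes parallel to the dock's.
- dock_mouth (a point): On the bench midway between the ends of the dock's two steel guides, 70 mm before the stop face (x = -70 mm in the dock's frame), axes as the dock's. The guides are 25 mm high; from the stop to 40 mm before it their inner faces are 156 mm apart, then they flare outwards to about 190 mm here. They are shorter than the box, whose rear 10 mm stays outside.
- switch (a joint): Hinge of the switch lever, rad: 0 = leaning towards the dock's -x (off, starts at 0 to 0.2), 1.0 = fully over towards the dock's +x (on). Slight friction (about 1 N at the ball); it stays where it is left.
- switch_tip (a point): Centre of the black ball (diameter 26 mm) on the switch lever, a 10 mm rod, 70 mm from its pivot. Pivot: x = +35, y = -150 mm in the dock's frame, 22 mm above the bench, on a grey block 70 x 50 x 25 mm (hub top 35 mm). Ball centre 83 mm above the bench at both ends of the swing, 92 mm at mid-swing; the swing carries it 67 mm towards the dock's +x.
- bottle_mid (a point): Bystander: middle of a brown glass jar with a white lid, 64 mm in diameter, 130 mm tall, behind the dock. z axis upright.
- beaker_mid (a point): Bystander: middle of an open glass beaker, 68 mm in diameter, 80 mm tall, beside the way of the box on the dock's -y side.
- slide_box_mid (a point): Bystander: middle of a flat white slide box, 100 x 75 x 32 mm, beside the dock on its -y side.

How it is judged:
By the outcome, as a careful person would: the job done as asked, in the order asked, and still so for the second after the job is handed in, with the robot touching nothing.
It also fails if it takes over 59 s, if anything falls off the work surface, if the arm or the gripper's body presses on something with over 40 N, if the wrist force passes 120 N, or if a joint passes its speed limit or range.

## Working session

There is one attempt and no reset: what is moved stays moved. The work goes in short steps, Python scripts to look and compute and a tool call to move; the robot and the scene stay as the last step left them, time stands still between calls to the robot, and variables do not carry over. Pictures are saved under pics/ and viewed, about 8 in all and at most 12, crops included, and the job is handed in when it is done.

Besides the shell and the picture viewer there is one more tool, called after "Request:" as name(argument=value, ...), one argument or row to a line, values as JSON. jog_arm: Moves the arm, as the interface text tells. Its arguments: {"type":"object","properties":{"targets":{"type":"string"},"squeeze":{"type":"number"}},"required":["targets"]}

```bash
mkdir -p pics
python3 - <<'E'
from bench import readout, grab_frame, get_calibration
import cv2, numpy as np
s=readout.sense(); print({k:np.round(v,3).tolist() for k,v in s.items()})
for n in("scene","top"):
    f=grab_frame(n); cv2.imwrite(f"pics/{n}0.png",f[...,::-1]); c=get_calibration(n); print(n,{k:np.round(v,4).tolist() for k,v in c.items()})
E
```

```text
{'clock': 0.0, 'joints': [-1.183, 0.69, -0.195, 1.566, 0.157, 0.903, -0.215], 'dq': [-0.001, -0.002, -0.001, 0.0, 0.001, 0.0, -0.002], 'joint_efforts': [-0.0, -52.755, -1.267, -15.342, -0.053, 0.006, 0.0], 'position': [0.216, 0.586, 0.302], 'ee_rot': [-0.0, 0.176, 0.984, -0.001], 'wrist_force': [-0.715, -0.763, -0.147], 'wrist_torque': [0.02, 0.002, 0.029], 'grip_width': 1.0}
scene {'fx': 412.314, 'fy': 412.314, 'cx': 317.2567, 'cy': 199.9415, 'dist': [-0.0808, 0.0, 0.0, 0.0, 0.0], 'position': [0.9735, 0.6462, 0.854], 'rotation': [-0.1004, 0.2739, 0.8922, -0.3449]}
top {'fx': 432.7689, 'fy': 432.7689, 'cx': 318.9026, 'cy': 201.9005, 'dist': [-0.0973, 0.0, 0.0, 0.0, 0.0], 'position': [0.4004, 0.1155, 1.1544], 'rotation': [0.0773, -0.6875, 0.7176, -0.08]}
```

View pics/scene0.png

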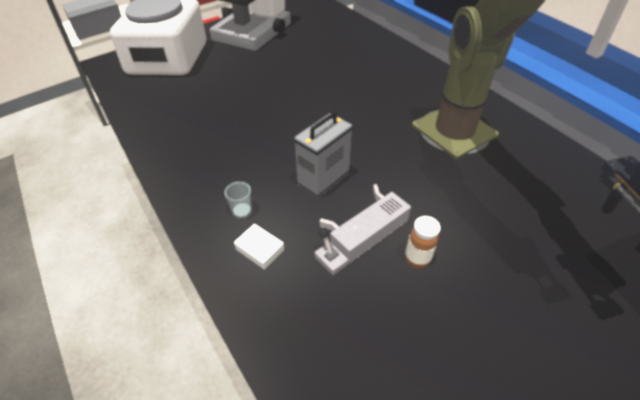

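View pics/top0.png

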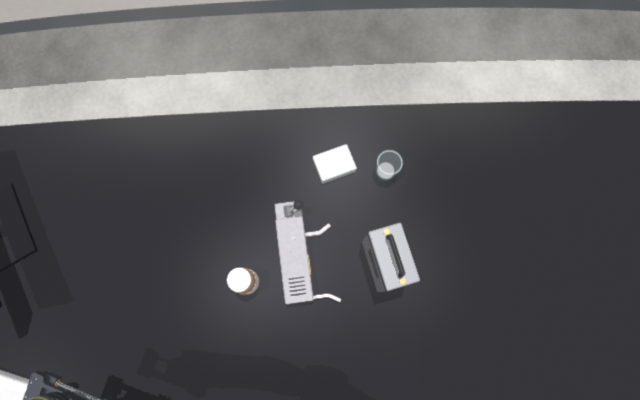

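```bash
cat > h.py <<'E'
import cv2, numpy as np
from scipy.spatial.transform import Rotation as R
from bench import readout, grab_frame, get_calibration
def cam(n):
    c=get_calibration(n); q=np.array(c["rotation"])
    M=R.from_quat(q,scalar_first=True).as_matrix() if q.size==4 else q
    K=np.array([[c["fx"],0,c["cx"]],[0,c["fy"],c["cy"]],[0,0,1]]); return K,np.array(c["dist"]),np.array(c["position"]),M
def ray(C,uv,z):
    K,d,p,M=C; u=cv2.undistortPoints(np.array(uv,float).reshape(-1,1,2),K,d).reshape(-1,2)
    r=np.c_[u,np.ones(len(u))]@M.T; return p+r*((z-p[2])/r[:,2])[:,None]
def proj(C,P):
    K,d,p,M=C; return cv2.projectPoints(np.array(P,float).reshape(-1,1,3),cv2.Rodrigues(M.T)[0],-M.T@p,K,d)[0].reshape(-1,2)
def save(n,f,box,s):
    x,y,w,h=box; cv2.imwrite(n,cv2.resize(f[y:y+h,x:x+w,::-1],None,fx=s,fy=s,interpolation=cv2.INTER_CUBIC))
E
python3 - <<'E'
from h import *
f=cv2.imread("pics/top0.png")[...,::-1]; save("pics/top0c.png",f,(220,140,210,170),3.8)
f=cv2.imread("pics/scene0.png")[...,::-1]; save("pics/sc0c.png",f,(210,100,240,180),3.33)
for n in("top","scene"):
    C=cam(n); print(n,proj(C,[[0,0,0],[.4,0,0],[.4,.3,0],[.217,.586,.3]]).round())
C=cam("top")
print(ray(C,[[312,303],[303,203],[340,300],[328,227]],0).round(3))
E
```

```text
top [[372. 459.]
 [363. 298.]
 [249. 302.]
 [ 80. 402.]]
scene [[454. 130.]
 [359. 178.]
 [432. 247.]
 [640. 209.]]
[[0.392 0.135 0.   ]
 [0.661 0.149 0.   ]
 [0.397 0.061 0.   ]
 [0.591 0.084 0.   ]]
```

View pics/top0c.png

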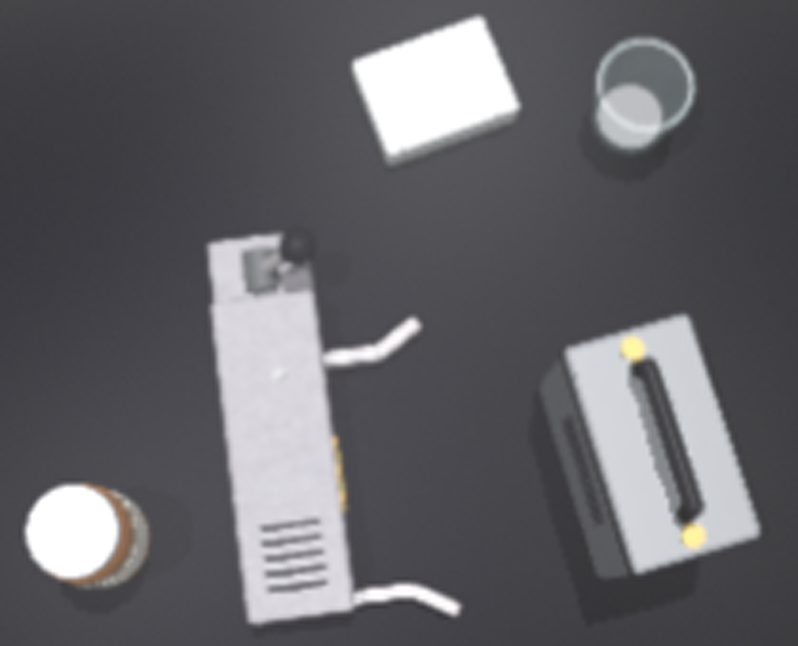

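View pics/sc0c.png

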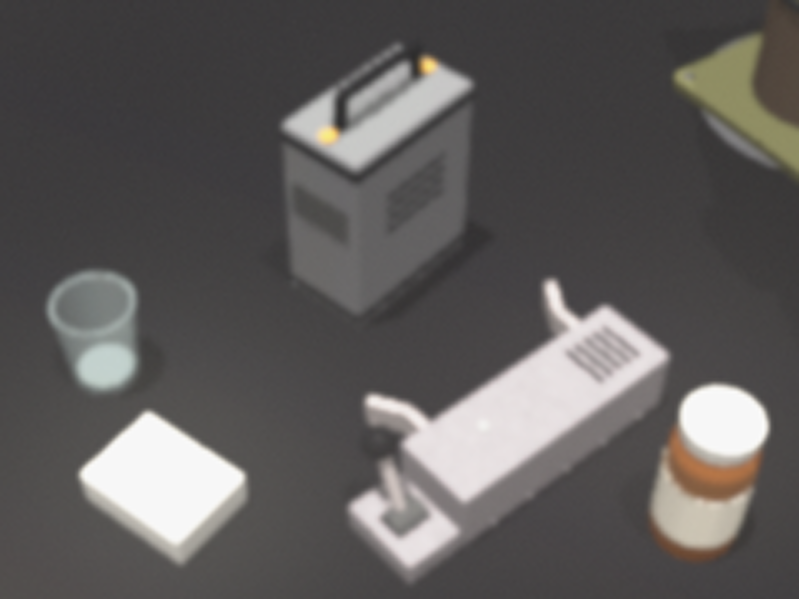

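```bash
cat > loc.py <<'E'
from h import *
C=cam("top")
def cp(L): return np.array([[(a+.5)/3.8-.5+220,(b+.5)/3.8-.5+140] for a,b in L])
def lidmask(f):
    h=cv2.cvtColor(f,cv2.COLOR_RGB2GRAY); m=((h>120)).astype(np.uint8)*255
    return m
def rect(P):  # long axis yaw etc
    r=cv2.minAreaRect((P[:,:2]*1000).astype(np.float32)); return r
E
python3 - <<'E'
from loc import *
L=ray(C,cp([(566,350),(688,315),(760,535),(635,574)]),.18); print("lid",L.round(4),"c",L.mean(0).round(4))
e=lambda a,b:np.linalg.norm(L[a]-L[b]).round(4); print(e(0,1),e(1,2),e(2,3),e(3,0))
x=(L[0]+L[3]-L[1]-L[2])/2; y=(L[2]+L[3]-L[0]-L[1])/2
print("batt yaw x",np.degrees(np.arctan2(x[1],x[0])),"from y",np.degrees(np.arctan2(y[1],y[0]))-270+360)
D=ray(C,cp([(312,290),(353,605),(250,622),(212,303)]),.06); print("dock",D.round(4))
w=D[0]-D[1]; w2=D[3]-D[2]; print(np.linalg.norm(w),np.linalg.norm(D[0]-D[3]),np.linalg.norm(D[1]-D[2]))
for v in(w,w2): print("dock yaw",np.degrees(np.arctan2(v[1],v[0]))+90)
# guide ends z .025
G=ray(C,cp([(417,322),(458,608)]),.025); print("mouth",G.round(4),G.mean(0).round(4))
print("ball",ray(C,cp([(297,247)]),.083).round(4))
print("lidbox",ray(C,cp([(354,62),(482,16),(519,105),(391,158)]),.032).round(3).tolist())
print("beaker",ray(C,cp([(645,85)]),.08).round(3)); print("jar",ray(C,cp([(72,532)]),.13).round(3))
E
```

```text
lid [[ 0.5467 -0.0032  0.18  ]
 [ 0.5646 -0.0784  0.18  ]
 [ 0.4316 -0.1104  0.18  ]
 [ 0.4128 -0.0349  0.18  ]] c [ 0.4889 -0.0567  0.18  ]
0.0773 0.1368 0.0778 0.1376
batt yaw x 103.73104478580498 from y -76.55338127101697
dock [[0.6132 0.1515 0.06  ]
 [0.4028 0.1321 0.06  ]
 [0.3946 0.1997 0.06  ]
 [0.6071 0.2195 0.06  ]]
0.21129940226885122 0.06825928830374625 0.06801260773860691
dock yaw 95.26574714192594
dock yaw 95.33930665564546
mouth [[0.5942 0.0804 0.025 ]
 [0.3978 0.0621 0.025 ]] [0.496  0.0713 0.025 ]
ball [[0.6383 0.1598 0.083 ]]
lidbox [[0.784, 0.117, 0.032], [0.815, 0.023, 0.032], [0.747, 0.0, 0.032], [0.711, 0.093, 0.032]]
beaker [[ 0.743 -0.082  0.08 ]]
jar [[0.454 0.303 0.13 ]]
```

```bash
cat >> h.py <<'E'
O=np.array([.490,.1405,0]); YAW=95.3
a=np.radians(YAW); d=np.array([np.cos(a),np.sin(a),0]); e=np.array([-np.sin(a),np.cos(a),0])
def dock(x,y,z=0): return O+x*d+y*e+[0,0,z]
def todock(p): v=np.asarray(p)-O; return np.array([v@d,v@e,v[2]])
def pose(hd,t): # heading relative to dock, tilt from straight down (deg)
    p=np.radians(hd+YAW); t=np.radians(t); h=np.array([np.cos(p),np.sin(p),0])
    z=np.sin(t)*h-np.cos(t)*np.array([0,0,1]); y=np.array([h[1],-h[0],0]); return np.c_[np.cross(y,z),y,z]
def tip(tipd,hd,t,L=.064): M=pose(hd,t); return dock(*tipd)-L*M[:,2],M
def plan(W):
    s=readout.sense(); p=np.array(s["position"]); M=R.from_quat(s["ee_rot"],scalar_first=True).as_matrix()
    for P,Q in W:
        v=(M.T@(np.array(P)-p))/.04; r=R.from_matrix(M.T@Q).as_rotvec(degrees=True)/8
        print(" ".join(f"{k:.2f}" for k in [*v,*r]))
def st():
    s=readout.sense(); p=np.array(s["position"]); M=R.from_quat(s["ee_rot"],scalar_first=True).as_matrix()
    print("t",s["clock"],"tcp",p.round(4),"tip dock",todock(p+.064*M[:,2]).round(4),"hd",np.round(np.degrees(np.arctan2(-M[0,1],M[1,1]))+90-YAW+0,2),"tilt",np.degrees(np.arccos(-M[2,2])).round(1),"F",np.round(s["wrist_force"],1),"j",np.round(s["joints"],2))
E
python3 - <<'E'
from h import *
st(); M0=R.from_quat(readout.sense()["ee_rot"],scalar_first=True).as_matrix()
plan([([.42,.40,.36],M0),([.5,.15,.38],pose(-7,0)),([.49,-.25,.36],pose(-7,0)),([.49,-.25,.36],pose(-7,50))])
E
```

```text
t 0.1 tcp [0.2164 0.5859 0.302 ] tip dock [0.4686 0.2313 0.238 ] hd -25.57 tilt 0.1 F [ 0.4  0.9 -0.1] j [-1.18  0.69 -0.19  1.57  0.16  0.9  -0.22]
-6.38 -2.60 -1.44 0.00 0.00 0.00
-10.43 -7.77 -1.94 -0.01 0.01 8.93
-13.66 -17.24 -1.42 -0.01 0.01 8.93
-13.66 -17.24 -1.42 -3.89 5.41 8.32
```

Request:
jog_arm(
  targets="88 -0.9 -0.4 -0.2 0 0 0; 88 -1.8 -0.8 -0.4 0 0 0; 88 -2.7 -1.1 -0.6 0 0 0.5; 88 -3.6 -1.5 -0.8 0 0 1; 88 -4.5 -1.9 -1.0 0 0 1.5; 80 -5.4 -2.3 -1.2 0 0 2; 80 -6.4 -2.6 -1.4 0 0 2.6; 70 -7 -3.4 -1.5 0 0 3.3; 70 -7.6 -4.1 -1.6 0 0 4; 60 -8.2 -4.8 -1.7 0 0 4.7; 60 -8.8 -5.5 -1.8 0 0 5.4; 56 -9.4 -6.3 -1.9 0 0 6.2; 56 -9.9 -7 -1.9 0 0 7; 56 -10.4 -7.8 -1.9 0 0 8; 56 -10.7 -8.7 -1.9 0 0 8.9; 56 -11 -9.6 -1.9 0 0 8.9; 56 -11.4 -10.5 -1.8 0 0 8.9; 56 -11.8 -11.4 -1.8 0 0 8.9; 56 -12.1 -12.3 -1.7 0 0 8.9; 56 -12.4 -13.2 -1.7 0 0 8.9",
)

```text
clock: 2.1
position: [0.4983, -0.0826, 0.3703]
ee_rot: [-0.0, 0.716, 0.698, -0.001]
wrist_force: [-0.5, -0.4, 0.4]
grip_width: 0.638
```

```bash
sed -i 's/np.arctan2(-M\[0,1\],M\[1,1\]))+90-YAW+0/np.arctan2(M[0,1],-M[1,1]))-YAW/' h.py; sed -i 's/arctan2(M\[0,1\],-M\[1,1\])/arctan2(M[0,1],-M[1,1])/' h.py
python3 - <<'E'
from h import *
st(); plan([([.49,-.25,.36],pose(-7,0)),([.49,-.25,.33],pose(-7,50)),tip((-.285,.028,.2),-7,50),tip((-.285,.028,.03),-7,50)])
E
```

```text
t 2.1 tcp [ 0.4983 -0.0826  0.3703] tip dock [-0.223   0.0125  0.3063] hd -6.76 tilt 0.1 F [-0.5 -0.4  0.4] j [-0.02  0.45  0.14  1.84 -0.08  0.86  0.13]
-4.19 -0.10 0.26 -0.01 0.01 0.03
-4.19 -0.10 1.01 -0.03 6.26 0.02
-2.81 -0.20 3.23 -0.03 6.26 0.02
-2.80 -0.20 7.48 -0.03 6.26 0.02
```

Request:
jog_arm(
  targets="56 -1 0 0.1 0 0 0; 56 -2 0 0.2 0 0.3 0; 56 -3 0 0.3 0 0.9 0; 56 -4 -0.1 0.3 0 1.6 0; 56 -4.2 -0.1 0.4 0 2.4 0; 56 -4.2 -0.1 0.6 0 3.2 0; 56 -4.2 -0.1 0.7 0 4 0; 56 -4.2 -0.1 0.8 0 4.8 0; 56 -4.2 -0.1 0.9 0 5.6 0; 56 -4.2 -0.1 1 0 6.3 0; 56 -4.2 -0.1 1 0 6.3 0; 56 -4.2 -0.1 1 0 6.3 0; 56 -4.2 -0.1 1 0 6.3 0",
)

```text
clock: 3.4
position: [0.4903, -0.2497, 0.3314]
ee_rot: [-0.297, 0.648, 0.632, 0.303]
wrist_force: [-0.3, 0.5, 0.2]
grip_width: 0.636
```

Run:
```python
from h import *
st(); plan([([.49,-.25,.2],pose(-7,50)),tip((-.30,.030,.03),-7,50)])
f=grab_frame("scene"); cv2.imwrite("pics/s1.png",f[...,::-1])
```

```text
t 3.4 tcp [ 0.4903 -0.2497  0.3314] tip dock [-0.3397  0.03    0.2904] hd -6.68 tilt 50.2 F [-0.3  0.5  0.2] j [ 0.77  0.82 -0.17  1.5  -0.57  1.42  0.86]
-2.53 -0.01 2.10 -0.03 -0.03 0.02
-4.37 -0.12 4.92 -0.03 -0.03 0.02
```

View pics/s1.png

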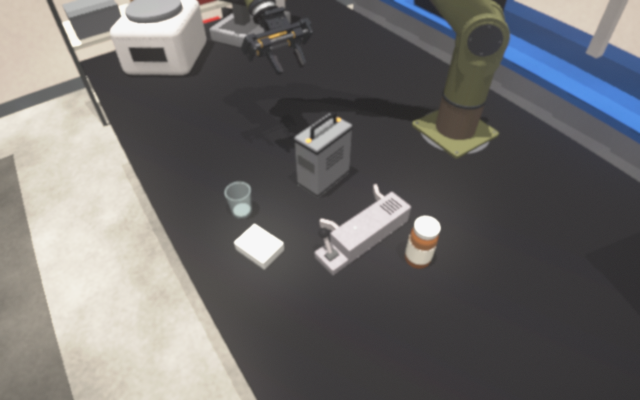

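The gripper (about 280,45) is tilted, jaws level, behind the box (325,155), and the rest of the scene is unchanged. Next I lower it behind the box.

Request:
jog_arm(
  targets="56 -0.6 0 0.5 0 0 0; 56 -1.2 0 1 0 0 0; 56 -1.8 0 1.5 0 0 0; 56 -2.5 0 2.1 0 0 0; 56 -2.9 0 2.6 0 0 0; 56 -3.3 -0.1 3.2 0 0 0; 56 -3.7 -0.1 3.8 0 0 0; 56 -4 -0.1 4.4 0 0 0; 56 -4.4 -0.1 4.9 0 0 0; 56 -4.4 -0.1 4.9 0 0 0; 56 -4.4 -0.1 4.9 0 0 0; 56 -4.4 -0.1 4.9 0 0 0",
)

```text
clock: 4.65
position: [0.4881, -0.2123, 0.0724]
ee_rot: [-0.295, 0.648, 0.633, 0.304]
wrist_force: [-0.2, 0.7, 0.0]
grip_width: 0.636
```

Run:
```python
from h import *
st(); plan([tip((-.26,.026,.03),-7,50),tip((-.215,.021,.03),-7,50)])
f=grab_frame("top"); save("pics/t1.png",f,(220,140,280,170),2.8)
```

```text
t 4.65 tcp [ 0.4881 -0.2123  0.0724] tip dock [-0.3024  0.0287  0.0314] hd -6.66 tilt 50.1 F [-0.2  0.7  0. ] j [ 0.75  1.18 -0.21  1.62 -0.61  1.    1.1 ]
0.66 -0.06 0.83 -0.02 -0.01 0.04
1.38 -0.07 1.70 -0.02 -0.01 0.04
```

View pics/t1.png

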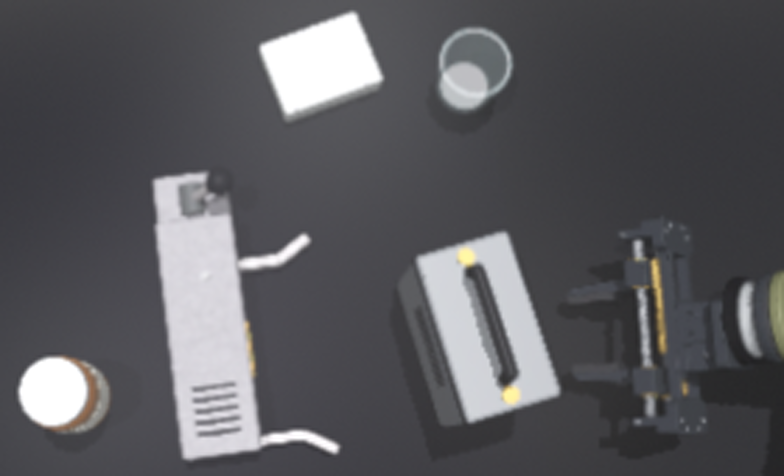

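The fingers (565,295 and 570,372) are level behind the box's -x face. I'll push slowly so that the dock +y finger touches first and squares the box up.

Request:
jog_arm(
  targets="56 0.2 0 0.3 0 0 0; 56 0.4 0 0.5 0 0 0; 56 0.5 0 0.65 0 0 0; 56 0.6 0 0.75 0 0 0; 56 0.66 -0.05 0.83 0 0 0; 56 0.73 -0.05 0.91 0 0 0; 56 0.8 -0.05 1 0 0 0; 56 0.87 -0.05 1.08 0 0 0; 56 0.94 -0.05 1.17 0 0 0; 56 1.01 -0.05 1.26 0 0 0; 56 1.08 -0.05 1.34 0 0 0; 56 1.15 -0.05 1.43 0 0 0; 56 1.22 -0.05 1.51 0 0 0; 56 1.3 -0.05 1.6 0 0 0; 56 1.38 -0.05 1.7 0 0 0; 56 1.38 -0.05 1.7 0 0 0",
)

```text
clock: 6.3
position: [0.4858, -0.1298, 0.0704]
ee_rot: [-0.293, 0.65, 0.634, 0.301]
wrist_force: [-7.9, -16.6, 9.5]
grip_width: 0.634
```

```bash
cat > lid.py <<'E'
from loc import *
# battery lid: bright grey blob nearest the last known lid; handle/caps filled by convex hull
def lid(f,guess):
    u=proj(C,[guess])[0]; h=cv2.cvtColor(f,cv2.COLOR_RGB2HSV); m=((h[...,2]>125)).astype(np.uint8)
    n,l,s,c=cv2.connectedComponentsWithStats(m)
    k=[i for i in range(1,n) if 100<s[i,4]<2500]; i=min(k,key=lambda i:np.linalg.norm(c[i]-u))
    P=np.argwhere(l==i)[:,::-1]; H=cv2.convexHull(P.astype(np.float32)).reshape(-1,2)
    Q=ray(C,H,.18); (cx,cy),(w,hh),an=cv2.minAreaRect((Q[:,:2]*1000).astype(np.float32))
    if w<hh: an+=90          # angle of the long (y) axis
    yaw=(an-90-YAW+90)%180-90
    cd=todock([cx/1000,cy/1000,0]); print("lid px",s[i].tolist(),"size",round(w),round(hh),"box in dock",cd[:2].round(4),"yaw",round(yaw,1)); return cd,yaw
E
python3 - <<'E'
from lid import *
st(); lid(cv2.imread("pics/top0.png")[...,::-1],dock(-.197,.019,.18))
f=grab_frame("top"); lid(f,dock(-.18,.02,.18)); save("pics/t2.png",f,(220,140,280,170),2.8)
E
```

```text
t 6.3 tcp [ 0.4858 -0.1298  0.0704] tip dock [-0.2204  0.0234  0.0289] hd -6.75 tilt 49.6 F [ -7.9 -16.6   9.5] j [ 0.68  1.16 -0.28  1.79 -0.7   0.81  1.13]
lid px [369, 223, 51, 68, 1910] size 140 79 box in dock [-0.1957  0.0186] yaw 8.8
lid px [363, 222, 41, 64, 1906] size 139 79 box in dock [-0.1732  0.0087] yaw -3.1
```

View pics/t2.png

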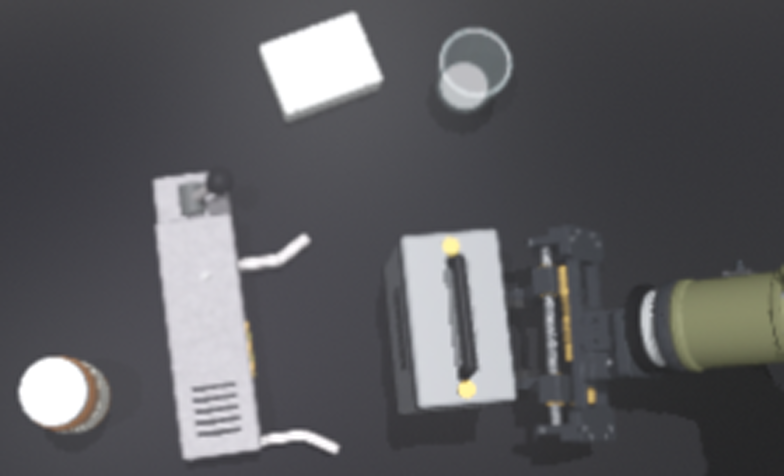

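Run:
```python
from h import *
plan([tip((-.237,.0225,.03),-7,50),tip((-.237,.0125,.03),-3.5,50),tip((-.12,.005,.03),-3.5,50),tip((-.085,.002,.03),-1,50)])
```

```text
-0.25 0.07 -0.33 -0.02 0.04 0.02
-0.23 0.39 -0.31 0.31 0.04 -0.26
1.66 0.23 1.92 0.31 0.04 -0.26
2.23 0.26 2.60 0.55 0.04 -0.46
```

Request:
jog_arm(
  targets="56 -0.25 0.07 -0.33 0 0 0; 56 -0.24 0.25 -0.32 0.15 0 -0.13; 56 -0.23 0.39 -0.31 0.3 0 -0.26; 56 -0.23 0.39 -0.31 0.3 0 -0.26; 56 -0.1 0.38 -0.15 0.3 0 -0.26; 56 0.02 0.37 -0.01 0.3 0 -0.26; 56 0.14 0.36 0.13 0.3 0 -0.26; 56 0.26 0.35 0.27 0.3 0 -0.26; 56 0.38 0.34 0.41 0.3 0 -0.26; 56 0.5 0.33 0.55 0.3 0 -0.26; 56 0.62 0.32 0.69 0.3 0 -0.26; 56 0.74 0.31 0.83 0.3 0 -0.26; 56 0.86 0.3 0.97 0.3 0 -0.26; 56 0.97 0.29 1.11 0.3 0 -0.26; 56 1.09 0.28 1.25 0.3 0 -0.26; 56 1.21 0.27 1.39 0.3 0 -0.26; 56 1.33 0.26 1.53 0.3 0 -0.26; 56 1.45 0.25 1.67 0.3 0 -0.26; 56 1.57 0.24 1.8 0.3 0 -0.26; 56 1.57 0.24 1.8 0.3 0 -0.26",
)

```text
clock: 8.35
position: [0.5006, -0.0405, 0.0711]
ee_rot: [-0.294, 0.636, 0.651, 0.292]
wrist_force: [2.7, -18.1, 10.4]
grip_width: 0.633
```

Run:
```python
from lid import *
st(); f=grab_frame("top"); save("pics/t3.png",f,(220,140,280,170),2.8); lid(f,dock(-.08,.0,.18)); 
plan([tip((-.12,.005,.03),-2,50),tip((-.085,.001,.03),0,50),tip((-.08,.001,.03),0,50)])
```

```text
t 8.35 tcp [ 0.5006 -0.0405  0.0711] tip dock [-0.1331  0.0025  0.0291] hd -4.1 tilt 49.0 F [  2.7 -18.1  10.4] j [ 0.57  1.15 -0.36  1.86 -0.78  0.67  1.13]
lid px [312, 144, 45, 39, 1113] size 72 91 box in dock [-0.0943 -0.2168] yaw -77.1
0.20 -0.03 0.23 0.22 0.13 -0.14
0.78 0.05 0.89 0.41 0.13 -0.30
0.86 0.04 0.99 0.41 0.13 -0.30
```

View pics/t3.png

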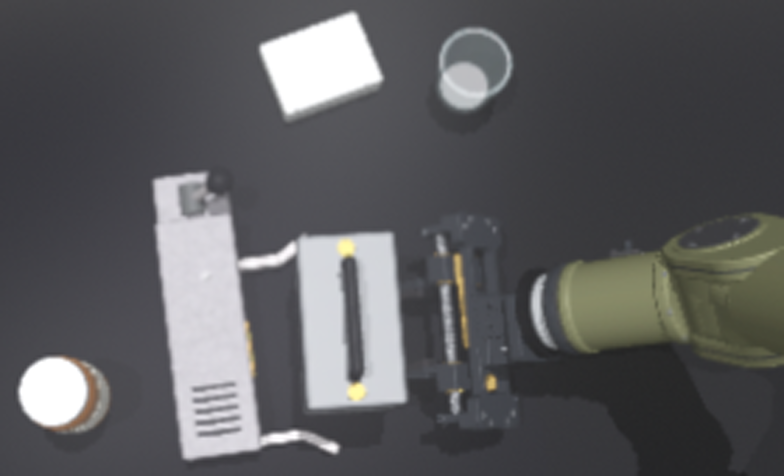

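Run:
```python
from lid import *
A=np.array([(299,237),(393,233),(406,402),(307,410)],float); L=ray(C,(A+.5)/2.8-.5+[220,140],.18)
x=L[0]+L[3]-L[1]-L[2]; y=L[2]+L[3]-L[0]-L[1]
print(todock(L.mean(0)).round(4),np.degrees(np.arctan2(x[1],x[0]))-YAW,np.degrees(np.arctan2(y[1],y[0]))-90-YAW)
f=cv2.imread("pics/t3.png");
```

```text
[-0.088  -0.0009  0.18  ] -4.315648361254304 -364.92202960348396
```

Run:
```python
from lid import *
plan([tip((-.112,.000,.03),0.5,50),tip((-.085,-.001,.03),.5,50),tip((-.08,-.001,.03),0.5,50)])
```

```text
0.34 0.13 0.39 0.46 0.13 -0.34
0.78 0.11 0.90 0.46 0.13 -0.34
0.86 0.10 0.99 0.46 0.13 -0.34
```

Request:
jog_arm(
  targets="56 0.08 0.03 0.1 0.12 0.05 -0.08; 56 0.17 0.06 0.2 0.23 0.1 -0.17; 56 0.25 0.1 0.29 0.35 0.13 -0.25; 56 0.34 0.13 0.39 0.46 0.13 -0.34; 56 0.42 0.13 0.48 0.46 0.13 -0.34; 56 0.5 0.12 0.57 0.46 0.13 -0.34; 56 0.58 0.12 0.66 0.46 0.13 -0.34; 56 0.66 0.11 0.75 0.46 0.13 -0.34; 56 0.72 0.11 0.83 0.46 0.13 -0.34; 56 0.78 0.11 0.9 0.46 0.13 -0.34; 56 0.82 0.1 0.95 0.46 0.13 -0.34; 56 0.82 0.1 0.95 0.46 0.13 -0.34",
)

```text
clock: 9.6
position: [0.5063, 0.0031, 0.0702]
ee_rot: [-0.307, 0.612, 0.672, 0.283]
wrist_force: [1.3, -21.1, 11.9]
grip_width: 0.638
```

Run:
```python
from lid import *
st(); f=grab_frame("top"); save("pics/t4.png",f,(240,170,160,125),5)
plan([tip((-.083,-.001,.03),0,50),tip((-.078,-.001,.03),0,50)])
```

```text
t 9.6 tcp [0.5063 0.0031 0.0702] tip dock [-0.0897 -0.0037  0.0285] hd -0.04 tilt 49.3 F [  1.3 -21.1  11.9] j [ 0.5   1.16 -0.38  1.86 -0.78  0.66  1.11]
0.12 -0.06 0.10 0.02 0.08 0.02
0.20 -0.06 0.20 0.02 0.08 0.02
```

View pics/t4.png

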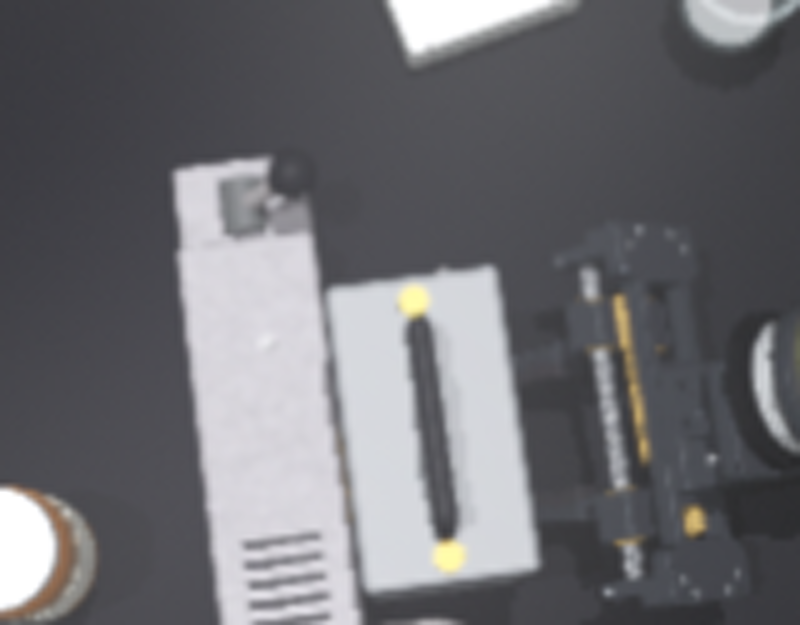

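Request:
jog_arm(
  targets="56 0.14 -0.03 0.12 0 0.04 0; 56 0.17 -0.03 0.16 0 0.04 0; 56 0.2 -0.03 0.2 0 0.04 0; 56 0.2 -0.03 0.2 0 0.04 0",
)

```text
clock: 10.05
position: [0.5057, 0.0069, 0.0704]
ee_rot: [-0.303, 0.615, 0.671, 0.283]
wrist_force: [0.1, -24.8, 16.7]
grip_width: 0.635
```

Run:
```python
from lid import *
A=np.array([(329,289),(495,266),(540,566),(367,592)],float); L=ray(C,(A+.5)/5-.5+[240,170],.18)
x=L[0]+L[3]-L[1]-L[2]; y=L[2]+L[3]-L[0]-L[1]
print("before",todock(L.mean(0)).round(4),np.degrees(np.arctan2(x[1],x[0]))-YAW,np.degrees(np.arctan2(y[1],y[0]))+270-YAW)
st(); f=grab_frame("top"); np.save("f5.npy",f)
```

```text
before [-0.0452 -0.0042  0.18  ] 0.4331023925281272 -0.10616025942154295
t 10.05 tcp [0.5057 0.0069 0.0704] tip dock [-0.0862 -0.004   0.0283] hd -0.51 tilt 49.0 F [  0.1 -24.8  16.7] j [ 0.5   1.16 -0.39  1.87 -0.79  0.64  1.12]
```

Request:
jog_arm(
  targets="56 0.15 0 0.16 0 0 0; 56 0.17 0 0.19 0 0 0.05; 56 0.19 0 0.22 0 0 0.05; 56 0.21 0 0.24 0 0 0.05; 56 0.21 0 0.24 0 0 0.05",
)

```text
clock: 10.6
position: [0.5052, 0.0077, 0.0703]
ee_rot: [-0.296, 0.623, 0.668, 0.279]
wrist_force: [-5.6, -47.3, 34.6]
grip_width: 0.639
```

Run:
```python
from h import *
st()
```

```text
t 10.6 tcp [0.5052 0.0077 0.0703] tip dock [-0.086  -0.0042  0.0275] hd -1.32 tilt 48.0 F [ -5.6 -47.3  34.6] j [ 0.49  1.15 -0.39  1.88 -0.8   0.61  1.12]
```

The box stopped moving at 47 N, so it is against the stop. I'm backing off and rising.

Request:
jog_arm(
  targets="56 -0.3 0 -0.35 0 0 0; 56 -0.8 0 -0.9 0 0 0; 56 -1.3 0 -1.5 0 0 0; 50 -1.6 0 -1.9 0 0 0; 40 -1 0 -2.4 0 0 0; 30 -0.3 0 -3 0 0 0; 20 0.4 0 -3.6 0 0 0; 10 1.1 0 -4.2 0 0 0; 0 1.8 0 -4.8 0 0 0; 0 1.8 0 -4.8 0 0 0; 0 1.8 0 -4.8 0 0 0",
)

```text
clock: 11.7
position: [0.5107, -0.0861, 0.2525]
ee_rot: [-0.296, 0.622, 0.669, 0.279]
wrist_force: [-0.2, -0.5, -1.0]
grip_width: 0.004
```

Run:
```python
from h import *
def proll(hd,t,r): return pose(hd,t)@R.from_euler('z',r,degrees=True).as_matrix()
def tipr(p,hd,t,r): M=proll(hd,t,r); return dock(*p)-.064*M[:,2],M
st()
for r in(90,-90): plan([tipr((-.13,-.15,.2),0,42,r),tipr((-.06,-.15,.079),0,42,r)])
f=grab_frame("top"); save("pics/t6.png",f,(240,140,200,170),4)
# detect ball: dark blob near expected px
f2=grab_frame("scene"); np.save("top6.npy",f); np.save("sc6.npy",f2); save("pics/s6.png",f2,(210,100,240,180),3.33)
```

```text
t 11.7 tcp [ 0.5107 -0.0861  0.2525] tip dock [-0.18   -0.0009  0.2097] hd -1.28 tilt 48.0 F [-0.2 -0.5 -1. ] j [ 0.56  0.84 -0.25  1.77 -0.66  1.05  0.91]
0.87 3.73 1.17 -0.48 -0.69 11.15
-0.21 3.67 4.50 -0.48 -0.69 11.15
0.87 3.73 1.17 0.70 -0.48 -11.33
-0.21 3.67 4.50 0.70 -0.48 -11.33
```

View pics/t6.png

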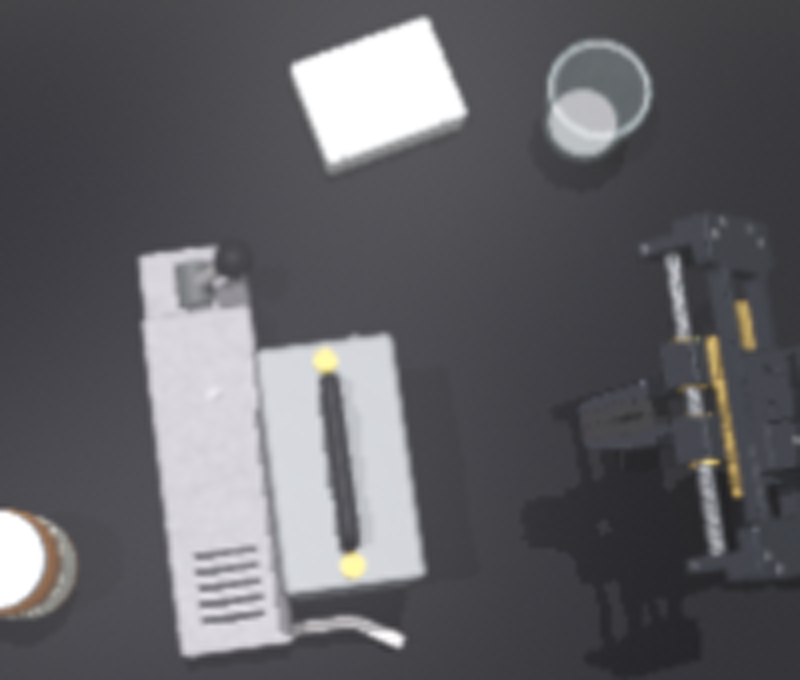

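Request:
jog_arm(
  targets="0 0.1 0.5 0.1 0 0 -0.9; 0 0.2 1 0.2 0.1 0 -1.8; 0 0.2 1.5 0.3 0.1 -0.1 -2.8; 0 0.3 2 0.4 0.2 -0.1 -3.8; 0 0.4 2.5 0.5 0.3 -0.2 -4.8; 0 0.5 3 0.6 0.4 -0.2 -5.8; 0 0.6 3.4 0.7 0.4 -0.3 -6.8; 0 0.7 3.7 0.8 0.5 -0.3 -7.8; 0 0.8 3.7 0.9 0.5 -0.4 -8.8; 0 0.9 3.7 1.1 0.6 -0.4 -9.8; 0 0.9 3.7 1.2 0.7 -0.5 -10.8; 0 0.9 3.7 1.2 0.7 -0.5 -11.3; 0 0.9 3.7 1.2 0.7 -0.5 -11.3; 0 0.9 3.7 1.2 0.7 -0.5 -11.3; 0 0.9 3.7 1.2 0.7 -0.5 -11.3",
)

```text
clock: 13.3
position: [0.6535, -0.0165, 0.2453]
ee_rot: [-0.019, -0.039, 0.933, 0.358]
wrist_force: [0.6, -0.5, -0.6]
grip_width: 0.004
```

```bash
cat >> h.py <<'E'
def tipr(p,hd,t,r): M=pose(hd,t)@R.from_euler('z',r,degrees=True).as_matrix(); return dock(*p)-.064*M[:,2],M
E
python3 - <<'E'
from lid import *
A=np.array([(261,352),(391,335),(425,573),(288,593)],float); L=ray(C,(A+.5)/4-.5+[240,140],.18)
x=L[0]+L[3]-L[1]-L[2]; y=L[2]+L[3]-L[0]-L[1]
print("box",todock(L.mean(0)).round(4),np.degrees(np.arctan2(x[1],x[0]))-YAW,np.degrees(np.arctan2(y[1],y[0]))+270-YAW)
print("ball",todock(ray(C,(np.array([[233,260.]])+.5)/4-.5+[240,140],.084)[0]))
st(); plan([tipr((-.06,-.15,.12),0,42,-90),tipr((-.05,-.15,.079),0,42,-90),tipr((.0,-.15,.079),0,42,-90),tipr((.05,-.15,.079),0,42,-90)])
E
```

```text
box [-0.0425 -0.0042  0.18  ] 0.09907959456873527 -0.6536886626071663
ball [ 0.00525269 -0.14924013  0.084     ]
t 13.3 tcp [ 0.6535 -0.0165  0.2453] tip dock [-0.1286 -0.1482  0.1977] hd -270.66 tilt 42.0 F [ 0.6 -0.5 -0.6] j [ 0.51  0.99 -0.62  1.41 -0.24  1.01  1.89]
-0.05 -0.02 2.59 -0.00 -0.01 -0.06
-0.05 -0.52 3.52 -0.00 -0.01 -0.06
-0.04 0.40 4.36 -0.00 -0.01 -0.06
-0.04 1.33 5.19 -0.00 -0.01 -0.06
```

Request:
jog_arm(
  targets="0 0 0 0.7 0 0 0; 0 0 0 1.4 0 0 0; 0 0 0 2 0 0 0; 0 0 0 2.6 0 0 0; 0 0 -0.3 3.1 0 0 0; 0 0 -0.5 3.5 0 0 0; 0 0 -0.5 3.5 0 0 0; 0 0 -0.4 3.6 0 0 0; 0 0 -0.2 3.8 0 0 0; 0 0 0 4 0 0 0; 0 0 0.2 4.2 0 0 0; 0 0 0.4 4.4 0 0 0; 0 0 0.6 4.5 0 0 0; 0 0 0.8 4.7 0 0 0; 0 0 1 4.9 0 0 0; 0 0 1.15 5.05 0 0 0; 0 0 1.3 5.2 0 0 0; 0 0 1.3 5.2 0 0 0; 0 0 1.3 5.2 0 0 0",
)

```text
clock: 15.2
position: [0.6371, 0.1598, 0.125]
ee_rot: [-0.019, -0.039, 0.933, 0.357]
wrist_force: [0.5, -2.8, 0.5]
grip_width: 0.005
```

Run:
```python
from h import *
st(); f=grab_frame("scene"); save("pics/s7.png",f,(240,100,200,180),4); np.save("top7.npy",grab_frame("top"))
plan([tipr((.056,-.15,.079),0,42,-90),tipr((.06,-.15,.079),0,42,-90),tipr((-.06,-.15,.079),0,42,-90),tipr((-.09,-.15,.2),0,42,-90)])
```

```text
t 15.2 tcp [0.6371 0.1598 0.125 ] tip dock [ 0.0484 -0.1481  0.0774] hd -270.7 tilt 41.9 F [ 0.5 -2.8  0.5] j [ 0.28  1.13 -0.64  1.58 -0.28  0.59  1.85]
-0.04 0.17 0.10 -0.01 -0.01 -0.07
-0.04 0.24 0.16 -0.01 -0.01 -0.07
-0.06 -1.99 -1.84 -0.01 -0.01 -0.07
-0.04 -0.53 -4.59 -0.01 -0.01 -0.07
```

View pics/s7.png

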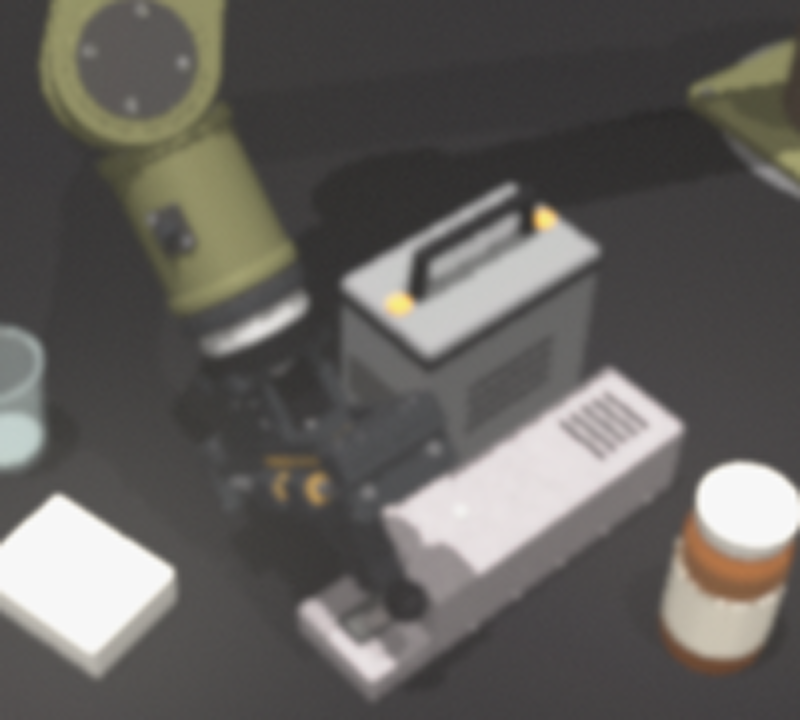

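The ball (405,597) is on the far side of the block, and the force is only 3 N. I'll push a little further to find its end stop.

Request:
jog_arm(
  targets="0 0 0.08 0.05 0 0 0; 0 0 0.16 0.1 0 0 0; 0 0 0.24 0.16 0 0 0; 0 0 0.24 0.16 0 0 0",
)

```text
clock: 15.7
position: [0.6371, 0.1615, 0.1252]
ee_rot: [-0.018, -0.037, 0.935, 0.352]
wrist_force: [-6.9, -29.9, 17.6]
grip_width: 0.005
```

Run:
```python
from h import *
st()
```

```text
t 15.7 tcp [0.6371 0.1615 0.1252] tip dock [ 0.0495 -0.1485  0.077 ] hd -271.04 tilt 41.3 F [ -6.9 -29.9  17.6] j [ 0.27  1.13 -0.63  1.58 -0.29  0.58  1.85]
```

It has hit the end stop: the tip moved 1 mm while the force rose to 30 N. I'm retreating now.

Request:
jog_arm(
  targets="0 0 -0.2 -0.2 0 0 0; 0 0 -0.7 -0.6 0 0 0; 0 0 -1.3 -1.2 0 0 0; 0 0 -2 -1.8 0 0 0; 0 0 -1.7 -2.5 0 0 0; 0 0 -1.3 -3.2 0 0 0; 0 0 -0.9 -3.9 0 0 0; 0 0 -0.5 -4.6 0 0 0; 0 0 -1 -5.2 0 0 0; 0 0 -1.6 -5.8 0 0 0; 0 0 -1.6 -5.8 0 0 0; 0 0 -1.6 -5.8 0 0 0",
)

```text
clock: 16.9
position: [0.6546, -0.0388, 0.2574]
ee_rot: [-0.018, -0.036, 0.935, 0.352]
wrist_force: [0.3, 0.4, 0.9]
grip_width: 0.004
```

Run:
```python
from h import *
st(); a=grab_frame("top"); b=grab_frame("scene")
A=cv2.resize(a[140:310,220:410],None,fx=2.1,fy=2.1,interpolation=2); B=cv2.resize(b[110:290,210:400],None,fx=2.1,fy=2.1,interpolation=2)
H=max(A.shape[0],B.shape[0]); p=lambda I:cv2.copyMakeBorder(I,0,H-I.shape[0],0,0,0)
cv2.imwrite("pics/end.png",np.hstack([p(A),p(B)])[...,::-1]); np.save("top8.npy",a)
```

```text
t 16.9 tcp [ 0.6546 -0.0388  0.2574] tip dock [-0.1514 -0.1475  0.2093] hd -271.11 tilt 41.3 F [0.3 0.4 0.9] j [ 0.53  0.98 -0.61  1.38 -0.24  1.05  1.89]
```

View pics/end.png

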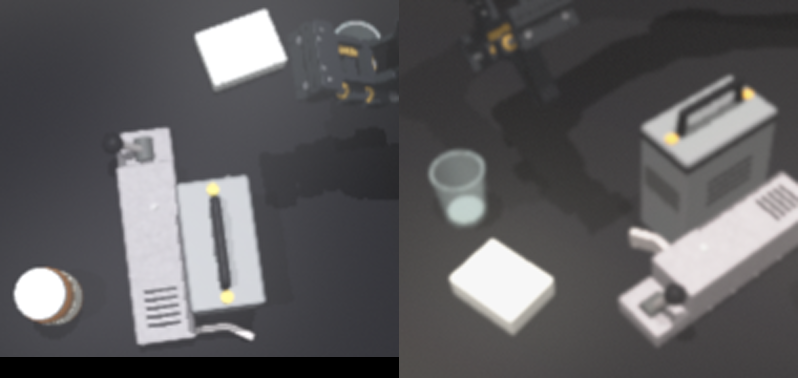

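Run:
```python
from h import *
from bench import bot
C=cam("top"); f=lambda u,v:todock(ray(C,[[(u+.5)/2.1-.5+220,(v+.5)/2.1-.5+140]],.083)[0]).round(3)
print("ball dock",f(112,144))
a=cv2.cvtColor(np.load("top8.npy"),6+1); b=cv2.cvtColor(cv2.imread("pics/top0.png"),6)
for n,(x,y,w,h) in dict(slide=(310,140,50,45),jar=(225,262,38,36)).items():
    print(n,[cv2.moments((i[y:y+h,x:x+w]>200).astype(np.uint8),True) for i in(a,b)] and [np.argwhere(i[y:y+h,x:x+w]>200).mean(0).round(2).tolist() for i in(a,b)])
bot.close_job()
```

```text
ball dock [ 0.069 -0.148  0.083]
slide [[22.11, 23.99], [22.13, 23.98]]
jar [[17.43, 13.63], [17.43, 13.63]]
the job is handed in; nothing more can be done
```

The battery box is in its dock against the back stop, the switch lever is all the way over, and the arm is clear. I handed the job in at about 17 s of the 59 s allowed.

- **Box:** I slid it in with both fingertips about 30–40 mm above the bench. At the end the wrist's sideways force rose from 25 to 47 N while the box moved only 0.2 mm, so I take it as home. In the top camera it sits at x ≈ -42 mm, y ≈ -4 mm in the dock's frame, square to within about 0.7°. That x is 2.5 mm short of the nominal -40 mm, which is close to the camera calibration's 2 mm accuracy plus hand-picked corners. I trust the force reading over it.
- **Switch lever:** I pushed it until the force reached about 30 N with only 1 mm more travel. The ball now measures x = +69 mm; fully over is about 68.5 mm.
- **Other objects:** Pixel checks show the slide box and the jar have not moved. In the last pictures the beaker looks in the same place, but I did not measure it. The carry handle was not touched.

At hand-in the gripper was about 0.2 m up and away from everything, with about 1 N or less on the wrist.

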